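Tip the sugar-stick carton into its holder

TASK

Refill the sugar station without picking anything up. With the fingers, push the standing sugar-stick carton (the taller, wider of the two) along the worktop, still upright, until it stands squarely in front of the open end of the low steel carton holder; then push it near its top so that it tips over and falls into the holder, and push its near end until it lies fully home against the back stop. Never lift the carton, and leave the smaller carton, the glass tumblers, the notepad and the card reader where they stand.

Things in the scene. Friction and masses are not known exactly. Their poses are not given: they have to be found in the camera images.
- sugar_carton: the sugar-stick carton, brown cardboard with white labels, a loose closed box 46 (own x) x 92 (own y) x 110 mm (own z), about 0.25 kg. Origin: centre of its underside; z points to its top. Starts upright on the robot's side of the holder's open end, 75 to 125 mm off the lane's centre line, its own x within 0.2 rad of the holder's x
- sugar_carton_mid (a point): centre of the sugar-stick carton, 55 mm above its underside. Pushed lower than about 55 mm on a narrow (46 mm) side the standing carton slides upright; pushed at 80 mm or higher on a wide (92 mm) face it tips over its far bottom edge and falls by itself past about 23 degrees
- sugar_carton_top (a point): centre of the sugar-stick carton's top end, 110 mm above its underside; this end lies at the back stop when the job is done. At the start the standing carton's wide face is about 10 to 30 mm short of the line of the holder's front edge; tipped from there it falls onto the holder's floor with its foot end sticking out
- holder: the carton holder, a low trough of folded steel fixed on the worktop. Origin: middle of its open front edge at worktop height; x points along the lane's centre line to the back stop (roughly to the robot's left), y roughly toward the robot, z up. Floor plate 6 mm thick from x = 0, no wall at the front.
- holder_stop (a point): middle of the back stop's inner face where it meets the holder's floor: x = 135 mm, z = 6 mm in the holder's frame. Side walls run from x = 12 to 135 mm, 112 mm apart at the floor, splayed to 131 mm at their top; tops of walls and stop are 42 mm over the worktop
- pick_carton: a smaller square cardboard carton, 50 x 50 x 78 mm, loose, standing either just beyond the holder's open end (about 115 mm past its centre line, away from the robot) or in front of the soft-serve machine; to be left alone. Origin: centre of its underside
- tumbler: a clear glass tumbler upside down, 69 mm wide and 88 mm tall, loose, standing at the other of these two places; leave alone. Origin: centre of its underside
- pad: a notepad, 148 x 105 x 10 mm, loose, flat on the worktop at the left front; leave alone. Origin: centre of its underside
- reader: a black card reader, 165 x 74 x 24 mm, loose, flat on the worktop further left; leave alone. Origin: centre of its underside
Mind the look-alikes: they are no part of the job. Leave any green look-alike of the sugar_carton alone.

How it is judged:
On the way, in this order (a step that is already met when the one before it is completed fails the run):
1. the sugar-stick carton stands upright, squarely in front of the holder's open end (angle between sugar_carton's own z axis and vertical below 0.08 rad and y of sugar_carton in the frame of holder between -0.015 and 0.015 m and x of sugar_carton in the frame of holder between -0.09 and -0.015 m and angle between the y axis of sugar_carton and the y axis of holder, either way round below 0.2 rad), for 0.2 s.
2. the sugar-stick carton has been tipped over and lies in the holder (angle between sugar_carton's own z axis and vertical between 1.42 and 1.72 rad and y of sugar_carton_mid in the frame of holder between -0.014 and 0.014 m and y of sugar_carton_top in the frame of holder between -0.016 and 0.016 m and z of sugar_carton_mid in the frame of holder between 0.02 and 0.04 m and x of sugar_carton_top in the frame of holder above 0.06 m), for 0.2 s.
At the end, for the whole second after the job is handed in: the sugar-stick carton lies at rest lengthwise on the holder's floor between its side walls (centre within 14 mm of the centre line, within 9 degrees of level), its far end within 6 mm of the back stop (angle between sugar_carton's own z axis and vertical between 1.42 and 1.72 rad and y of sugar_carton_mid in the frame of holder between -0.014 and 0.014 m and y of sugar_carton_top in the frame of holder between -0.016 and 0.016 m and z of sugar_carton_mid in the frame of holder between 0.02 and 0.04 m and x of sugar_carton_top in the frame of holder above 0.129 m and linear speed of sugar_carton below 0.02 m/s and angular speed of sugar_carton below 0.1 rad/s and angle between pick_carton's own z axis and vertical below 0.1 rad); the robot touches nothing.
It fails at once if the sugar-stick carton is lifted off the worktop or the holder (height (world z) of sugar_carton_mid above 0.086 m or (angle between sugar_carton's own z axis and vertical below 0.08 rad and height (world z) of sugar_carton_mid above 0.07 m) or (angle between sugar_carton's own z axis and vertical above 1.4 rad and height (world z) of sugar_carton_mid above 0.065 m)).
It fails at once if the smaller carton is shifted by more than 15 mm or tipped (distance of pick_carton from where it was at the start of the episode above 0.015 m or angle between pick_carton's own z axis and vertical above 0.2 rad).
It fails at once if the glass tumbler, the notepad or the card reader is shifted by more than 15 mm (distance of any of tumbler, pad, reader from where it was at the start of the episode above 0.015 m).
It also fails if it takes over 64 s, if anything falls off the work surface, if the arm or the gripper's body presses on something with over 40 N, if the wrist force passes 120 N, or if a joint passes its speed limit or range.

ROBOT

A 6-joint arm with a two-finger parallel gripper is mounted at the origin on a cart in front of the work surface, level with it; the furniture and walls round the work are solid. World frame = base frame: x ahead of the robot, y to its left, z up, the work surface at z = 0. Lengths are in m, angles in rad, forces in N, time in s.
With the tool pointing down it reaches from about 0.225 to 0.875 m from the base axis. Payload 3.4 kg.
Tool frame: the origin (TCP) lies at the very end of the fingers, on their centre line; the grasp point (between the pads) lies 19 mm behind it; z points along the fingers, y is the line along which they close (so a half turn about z gives the same grasp; the last joint's range is limited). The gripper opens to 85 mm and grips with 20 to 120 N. Pads are 22 mm wide; open, the fingers measure 114 mm over their backs; the gripper's body (76 mm by 85 mm) begins 54 mm behind the grasp point. The pads swing forward as they close: fully open they stand 13 mm farther back than shut.
Start: joints at [1.084, 0.276, 1.505, -0, 1.361, -0.121], TCP at [0.206, 0.537, 0.231] pointing down, gripper open.
Joint ranges: [-2.89, 2.89], [-0.75, 2.08], [0.22, 2.7], [-1.18, 4.32], [0.11, 2.71], [-2.7, 2.7]. Speed limits (rad/s): [2.57, 2.57, 3.14, 3.14, 3.14, 3.14].

INTERFACE

Orientations are given as a unit quaternion [w, x, y, z].
In Python, from rig import manip, eyes gives the robot as it stands.
- The arm moves only by the tool servo_tool, never from a script. Its argument "series" is text: rows parted by semicolons, each of 7 numbers parted by spaces: the shift along the tool's x, y, z in m, then the turn, a rotation vector about the tool's x, y, z in degrees, then the closure, from 0 (fully open) to 1 (shut). In form: dx dy dz ax ay az fingers; .... A call has 1 to 5 rows; each row is the pose to reach, as a shift and turn from the pose commanded when the call began, along the tool's axes at that moment; what a row does not reach only later rows make up. A row lasts 1/10 s, in which the tool goes at most 50 mm and 8.59 degrees, less where a joint would pass 70% of its speed; a pose out of reach is approached as far as the arm can. A call with a gripper value outside its range is refused whole. The fingers move at their own pace and stop on an object; "squeeze" is the grip in N (left out, the last holds). Time passes only in rows, so rows that repeat a pose let the fingers close. It gives the time, the measured TCP pose, the force, the opening and the grip force at its end, in the units of the state.
- manip.get_state(): the state, without advancing time (a new reading comes with each control period).
- eyes.get_image(name): name is "scene" or "side" or "wrist"; returns the picture (400x640x3 uint8, red, green, blue); there is no depth.
- eyes.camera_info(name): a dict with "fx", "fy", "cx", "cy" (pixels), "eye" and "orientation" of the camera in the world. Camera axes: x right, y down, z forward; pixel columns grow to the right and rows downward; lengths in m; the calibration is good to about 2 mm. A picture is of the moment at which its call begins: read the wrist's pose just before it. camera_info takes no time and is no camera call; for the wrist camera it gives the pose at the moment of the call.
- manip.sign_off(): hands the job in; it is judged then, once.
The state is a dict: "clock": time; "qpos": joint angles; "qd": joint speeds; "effort": joint torques, N m; "position": TCP position; "ee_rot": TCP orientation; "contact_force": force on the tool from outside, world axes, zero at the start; "moment": the same for the moment, N m; "width": finger opening in m; "gripper_force": force on a finger pad.
Only numpy, scipy, OpenCV 4.12 (cv2) and the standard library are available. Lean on these libraries where they do the work, as an engineer would, in place of code of your own. Each camera call takes 0.05 s, during which the arm holds its last target. There are 200 camera calls.

## Working session

There is one attempt and no reset: what is moved stays moved. The work goes in short steps, Python scripts to look and compute and a tool call to move; the robot and the scene stay as the last step left them, time stands still between calls to the robot, and variables do not carry over. Pictures are saved under pics/ and viewed, at most 10 in all, crops included, and the job is handed in when it is done.

Besides the shell and the picture viewer there is one more tool, called after "Request:" as name(argument=value, ...) on one line, values as JSON. servo_tool: Moves the arm, as the interface text tells. Its arguments: {"type":"object","properties":{"series":{"type":"string"},"squeeze":{"type":"number"}},"required":["series"]}

```bash
mkdir -p pics; ls
python3 - <<'E'
from rig import manip, eyes
import cv2,numpy as np
print(manip.get_state())
for n in("scene","side"):
    cv2.imwrite(f"pics/{n}0.png",eyes.get_image(n)[:,:,::-1]); print(n,eyes.camera_info(n))
E
```

```text
pics
{'clock': 0.0, 'qpos': array([ 1.08402498e+00,  2.76578998e-01,  1.50615425e+00,  1.83002395e-05,
        1.36069455e+00, -1.21001771e-01]), 'qd': array([-2.93486856e-05, -6.44482252e-04,  2.58784679e-04,  8.79571314e-04,
       -3.11199436e-04,  5.44392750e-04]), 'effort': array([-3.67476692e-03, -4.16766322e+01, -2.45804822e+01, -4.06771605e-04,
        1.10192323e-02, -1.53122937e-05]), 'position': array([0.20540538, 0.53648394, 0.23044042]), 'ee_rot': array([-2.83102925e-04,  1.81868811e-01,  9.83322375e-01, -8.72851604e-04]), 'contact_force': array([ 0.14658036, -0.52285854, -0.14423927]), 'moment': array([0.00635628, 0.04533151, 0.03834368]), 'gripper_force': 0.0, 'width': 0.0853020574028085}
scene {'fx': 438.814501278012, 'fy': 438.814501278012, 'cx': 319.72791886111327, 'cy': 200.80588521505737, 'eye': array([-0.2866806 , -0.34362871,  1.16270893]), 'orientation': array([-0.28987001,  0.78818026, -0.50909499,  0.1885989 ])}
side {'fx': 421.832996169475, 'fy': 421.832996169475, 'cx': 317.8788979728282, 'cy': 200.85836575000195, 'eye': array([-0.00374375,  0.34256138,  1.27791269]), 'orientation': array([ 0.12881778, -0.49200352,  0.83455206, -0.21180506])}
```

View pics/scene0.png

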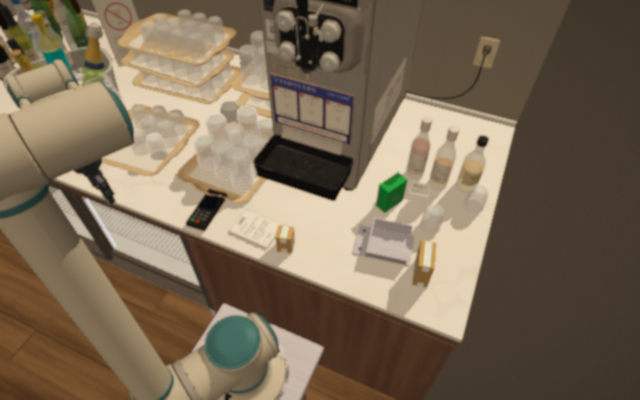

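View pics/side0.png

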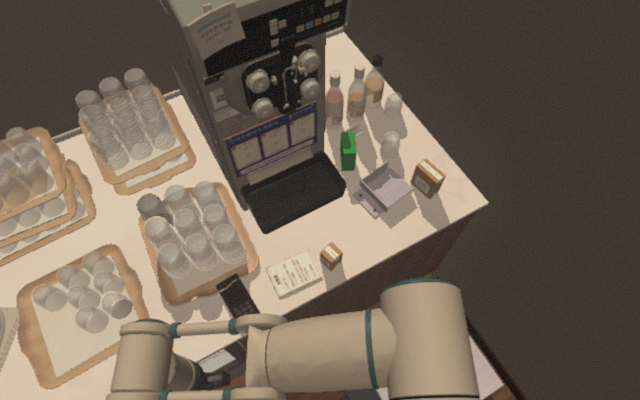

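Candidates for the carton: brown box at scene (425,262) / side (428,178), which is tall and wide and stands by the holder; small brown box at scene (285,238) / side (331,257), which is pick_carton; green box at scene (391,192) / side (348,150), a look-alike. I choose the first and check it in a close crop.

Run:
```python
import cv2,numpy as np
a=cv2.imread("pics/scene0.png")[200:300,345:445]; b=cv2.imread("pics/side0.png")[130:230,345:445]
f=lambda c:cv2.resize(c,(395,395),interpolation=cv2.INTER_CUBIC)
# each crop pixel = 3.95 px
cv2.imwrite("pics/crop.png",np.hstack([f(a),f(b)]))
```

```text
(no output)
```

View pics/crop.png

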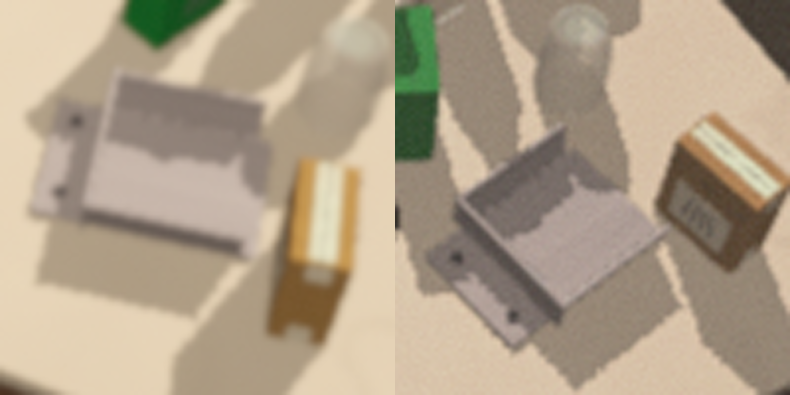

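The crop shows the brown carton with a white top label, standing at the robot's side of the open end. The tumbler is beyond that end and the stop flange (holes) is on the left. Now I measure the corners.

```bash
cat > h.py <<'E'
import numpy as np, cv2
from scipy.spatial.transform import Rotation as R
from rig import manip, eyes
def ray(n,uv,z,info=None):
    c=info or eyes.camera_info(n); uv=np.atleast_2d(uv).astype(float)
    d=np.c_[(uv[:,0]-c["cx"])/c["fx"],(uv[:,1]-c["cy"])/c["fy"],np.ones(len(uv))]
    q=c["orientation"]; d=R.from_quat([q[1],q[2],q[3],q[0]]).apply(d)
    e=c["eye"]; return e+d*((z-e[2])/d[:,2])[:,None]
E
python3 - <<'E'
from h import *
np.set_printoptions(precision=4,suppress=True)
S=lambda p:np.array(p)/3.95+[345,200]-.5
D=lambda p:(np.array(p)-[395,0])/3.95+[345,130]-.5
W={"scene":S([(118,72),(80,212),(265,103),(248,252)]),"side":D([(458,202),(560,318),(563,127),(666,232)])}
T={"scene":S([(301,159),(361,170),(350,270),(290,260)]),"side":D([(685,141),(714,114),(788,180),(757,210)])}
for n in W:
    w=ray(n,W[n],.042)[:,:2]; t=ray(n,T[n],.11)[:,:2]
    print(n,"walls\n",w,"edges",np.linalg.norm(w[0]-w[1]),np.linalg.norm(w[2]-w[0]),np.linalg.norm(w[3]-w[1]),'front',np.linalg.norm(w[3]-w[2]))
    s=(w[0]+w[1])/2; x=(w[0]-w[2])+(w[1]-w[3]); y=w[1]-w[0]
    print("stop mid",s,"yaw x",np.degrees(np.arctan2(x[1],x[0])),"yaw via y",np.degrees(np.arctan2(y[1],y[0]))+90)
    print("top\n",t,"mean",t.mean(0),[np.linalg.norm(t[i]-t[i-1]) for i in range(4)],[np.degrees(np.arctan2(*(t[i]-t[i-1])[::-1])) for i in range(4)])
w=ray("scene",[425,200],0)
E
```

```text
scene walls
 [[ 0.5933 -0.145 ]
 [ 0.4513 -0.1645]
 [ 0.6122 -0.2644]
 [ 0.4698 -0.2933]] edges 0.14334248480541129 0.12096499215665323 0.13007748368196193 front 0.1453158848734444
stop mid [ 0.5223 -0.1547] yaw x 98.5668210682174 yaw via y -82.15035571676358
top
 [[ 0.5182 -0.3086]
 [ 0.5268 -0.3517]
 [ 0.4392 -0.3664]
 [ 0.4297 -0.3255]] mean [ 0.4785 -0.338 ] [np.float64(0.09007612052384585), np.float64(0.043996826742773276), np.float64(0.0888591417476577), np.float64(0.04203327349498391)] [np.float64(10.820836405995092), np.float64(-78.72101357836995), np.float64(-170.46387519560366), np.float64(102.99021935777526)]
side walls
 [[ 0.5912 -0.1427]
 [ 0.4532 -0.1575]
 [ 0.6124 -0.2653]
 [ 0.4788 -0.2827]] edges 0.1387836231931017 0.12443255639098838 0.12781426007344726 front 0.13476309642251835
stop mid [ 0.5222 -0.1501] yaw x 100.68428577506499 yaw via y -83.86811123369361
top
 [[ 0.5171 -0.3131]
 [ 0.5276 -0.3503]
 [ 0.4443 -0.3648]
 [ 0.4333 -0.3252]] mean [ 0.4806 -0.3384] [np.float64(0.08469493141094715), np.float64(0.03864896609696417), np.float64(0.08453719843982398), np.float64(0.04114227191952857)] [np.float64(8.19435135181307), np.float64(-74.28715939254478), np.float64(-170.11842686783874), np.float64(105.52766213235755)]
```

Holder origin is about (0.544,-0.288) with its x at a yaw of about 99°. The carton is at about (0.480,-0.338), yaw about 100°. I'll travel over to a closer wrist view while turning +150° about tool z.

Request:
servo_tool(series="-0.0246 -0.0368 0 0 0 7.5 0.9; -0.0492 -0.0736 0 0 0 15 0.9; -0.0738 -0.1104 0 0 0 22.5 0.9; -0.0984 -0.1472 0 0 0 30 0.9; -0.123 -0.184 0 0 0 37.5 0.9", squeeze=20)

```text
clock: 0.6
position: [0.2545, 0.3193, 0.2309]
ee_rot: [0.0, 0.49, 0.872, -0.0]
contact_force: [0.2, 0.3, -0.2]
width: 0.0122
gripper_force: 0.0
```

Request:
servo_tool(series="-0.042 -0.0142 0 0 0 7.5 0.9; -0.084 -0.0284 0 0 0 15 0.9; -0.126 -0.0426 0 0 0 22.5 0.9; -0.168 -0.0568 0 0 0 30 0.9; -0.210 -0.071 0 0 0 37.5 0.9")

```text
clock: 1.1
position: [0.3037, 0.1034, 0.2312]
ee_rot: [0.0, 0.744, 0.668, 0.0]
contact_force: [1.1, 0.5, -0.1]
width: 0.0088
gripper_force: 0.0
```

Request:
servo_tool(series="-0.042 0.0142 0 0 0 7.5 0.9; -0.084 0.0284 0 0 0 15 0.9; -0.126 0.0426 0 0 0 22.5 0.9; -0.168 0.0568 0 0 0 30 0.9; -0.210 0.071 0 0 0 37.5 0.9")

```text
clock: 1.6
position: [0.3526, -0.113, 0.2312]
ee_rot: [-0.0, 0.92, 0.392, 0.0]
contact_force: [0.9, -0.2, 0.6]
width: 0.0084
gripper_force: 0.0
```

Request:
servo_tool(series="-0.0246 0.0368 -0.01 0 0 7.5 0.9; -0.0492 0.0736 -0.02 0 0 15 0.9; -0.0738 0.1104 -0.03 0 0 22.5 0.9; -0.0984 0.1472 -0.03 0 0 30 0.9; -0.123 0.184 -0.03 0 0 37.5 0.9")

```text
clock: 2.1
position: [0.4019, -0.3289, 0.2612]
ee_rot: [-0.0, 0.997, 0.076, 0.0]
contact_force: [0.0, 0.6, 0.3]
width: 0.0085
gripper_force: 0.0
```

Run:
```python
from h import *
i=eyes.camera_info("wrist"); print(i)
cv2.imwrite("pics/w1.png",eyes.get_image("wrist")[:,:,::-1])
```

```text
{'fx': 300.4010655493913, 'fy': 300.4010655493913, 'cx': 322.08387595596434, 'cy': 199.36767468316637, 'eye': array([ 0.47231965, -0.31930189,  0.40283717]), 'orientation': array([ 0.10572557,  0.75075266, -0.64556643, -0.09185059])}
```

View pics/w1.png

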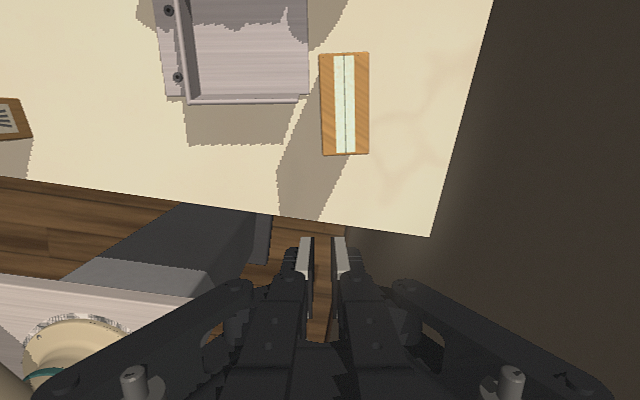

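The wrist view shows the carton top at about (319..369, 52..156), the holder's front edge at u≈308, and the near wall at v≈100. The holder is cut off at the top, so I shift ahead 80 mm to see all of it.

Request:
servo_tool(series="0.03 0 0 0 0 0 0.9; 0.08 0 0 0 0 0 0.9; 0.08 0 0 0 0 0 0.9")

```text
clock: 2.45
position: [0.4855, -0.3138, 0.2599]
ee_rot: [-0.001, 0.997, 0.08, 0.001]
contact_force: [-1.0, 0.6, 0.2]
width: 0.0081
gripper_force: 0.0
```

Run:
```python
from h import *
i=eyes.camera_info("wrist"); print(i)
np.save("w2.npy",i,allow_pickle=True)
cv2.imwrite("pics/w2.png",eyes.get_image("wrist")[:,:,::-1])
a=cv2.imread("pics/w2.png")[0:260,130:430]
cv2.imwrite("pics/w2c.png",cv2.resize(a,(690,598),interpolation=cv2.INTER_CUBIC))
```

```text
{'fx': 300.4010655493913, 'fy': 300.4010655493913, 'cx': 322.08387595596434, 'cy': 199.36767468316637, 'eye': array([ 0.55544891, -0.30373302,  0.4016935 ]), 'orientation': array([ 0.10478084,  0.75393603, -0.64213654, -0.0908961 ])}
```

View pics/w2c.png

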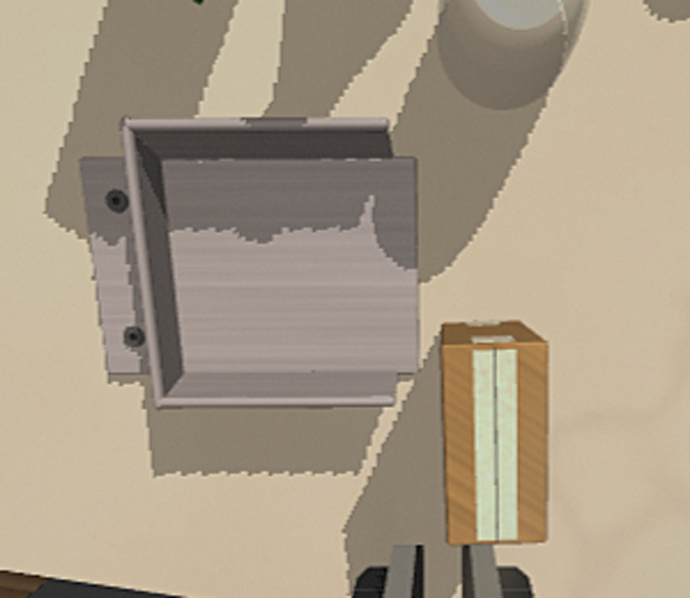

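Run:
```python
from h import *
np.set_printoptions(precision=4,suppress=True)
i=np.load("w2.npy",allow_pickle=True).item()
C=lambda p:np.array(p)/2.3+[130,0]-.3
f=ray(0,C([(416,157),(416,373),(163,158),(184,373)]),.006,i)[:,:2]
t=ray(0,C([(443,342),(548,342),(548,543),(447,545)]),.110,i)[:,:2]
ang=lambda a,b:np.degrees(np.arctan2(*(b-a)[::-1]))
print(f,np.linalg.norm(f[0]-f[1]),np.linalg.norm(f[0]-f[2]),np.linalg.norm(f[1]-f[3]))
print("x yaw walls",ang(f[0],f[2]),ang(f[1],f[3]),"y",ang(f[0],f[1]),"stop y",ang(f[2],f[3]))
print(t,t.mean(0),[np.linalg.norm(t[k]-t[k-1]) for k in range(4)],"x yaw",ang(t[1],t[0]),ang(t[2],t[3]),"y",ang(t[0],t[3]),ang(t[1],t[2]))
o=f[:2].mean(0)
for y in (97.5,99,100):
    y=np.radians(y);X=np.array([np.cos(y),np.sin(y)]);Y=np.array([-X[1],X[0]]); d=t.mean(0)-o;print(o,d@X,d@Y)
tb=ray(0,C([(505,0)]),.088,i);print("tumbler",tb)
```

```text
[[ 0.6058 -0.2804]
 [ 0.4922 -0.2975]
 [ 0.584  -0.1481]
 [ 0.4709 -0.1656]] 0.1148591679939158 0.13414319365272726 0.1335648118210023
x yaw walls 99.32718721580173 99.15930131781867 y -171.46627177096562 stop y -171.17920412498464
[[ 0.5235 -0.3084]
 [ 0.5305 -0.3518]
 [ 0.4416 -0.3699]
 [ 0.4333 -0.3247]] [ 0.4822 -0.3387] [np.float64(0.0916805018107606), np.float64(0.04395467054313879), np.float64(0.09072477385196771), np.float64(0.04592830063747182)] x yaw 99.15291884019426 100.42100953202184 y -169.71308560843738 -168.46121423561814
[ 0.549 -0.289] -0.040583467176573254 0.07266589090196945
[ 0.549 -0.289] -0.03866738896608016 0.07370334143846388
[ 0.549 -0.289] -0.037375199064880966 0.07436695505067722
tumbler [[ 0.6579 -0.3116  0.088 ]]
```

Request:
servo_tool(series="-0.045 0.012 0 0 0 0 0.9; -0.09 0.022 0.03 0 0 0 0.9; -0.09 0.022 0.075 0 0 0 0.9; -0.09 0.022 0.12 0 0 0 0.9; -0.09 0.022 0.16 0 0 0 0.9")

```text
clock: 3.0
position: [0.3933, -0.3496, 0.0998]
ee_rot: [-0.0, 0.997, 0.078, -0.0]
contact_force: [0.0, -0.6, -0.2]
width: 0.0084
gripper_force: 0.0
```

Request:
servo_tool(series="0 0 0.03 0 0 0 0.9; 0 0 0.056 0 0 0 0.9; 0 0 0.056 0 0 0 0.9")

```text
clock: 3.3
position: [0.3923, -0.3475, 0.0422]
ee_rot: [-0.004, 0.997, 0.079, -0.003]
contact_force: [-0.3, 0.4, -1.0]
width: 0.0084
gripper_force: 0.0
```

Request:
servo_tool(series="0 0.005 -0.004 0 0 0 0.9; 0 0.005 -0.004 0 0 0 0.9; 0 0.005 -0.004 0 0 0 0.9")

```text
clock: 3.6
position: [0.3972, -0.3566, 0.0512]
ee_rot: [0.002, 0.997, 0.079, 0.001]
contact_force: [0.4, 0.1, -0.5]
width: 0.0086
gripper_force: 0.0
```

```bash
cat >> h.py <<'E'
O=np.array([.5475,-.289]);yw=np.radians(99.0);X=np.array([np.cos(yw),np.sin(yw)]);Y=np.array([-X[1],X[0]])
def hc(p): d=np.asarray(p)[...,:2]-O; return np.stack([d@X,d@Y],-1)
E
python3 - <<'E'
from h import *
s=manip.get_state();p=s["position"];q=s["ee_rot"];print(p,q,hc(p),2*np.degrees(np.arctan2(q[2],q[1])))
i=eyes.camera_info("wrist");a=eyes.get_image("wrist");cv2.imwrite("pics/w3.png",cv2.resize(a[:,:,::-1],(800,500)))
print(i["eye"])
E
```

```text
[ 0.39715049 -0.3565959   0.05123213] [0.00163381 0.996892   0.07875408 0.0012114 ] [-0.04324383  0.15907278] 9.033926014080869
[ 0.46718991 -0.34610238  0.19293198]
```

View pics/w3.png

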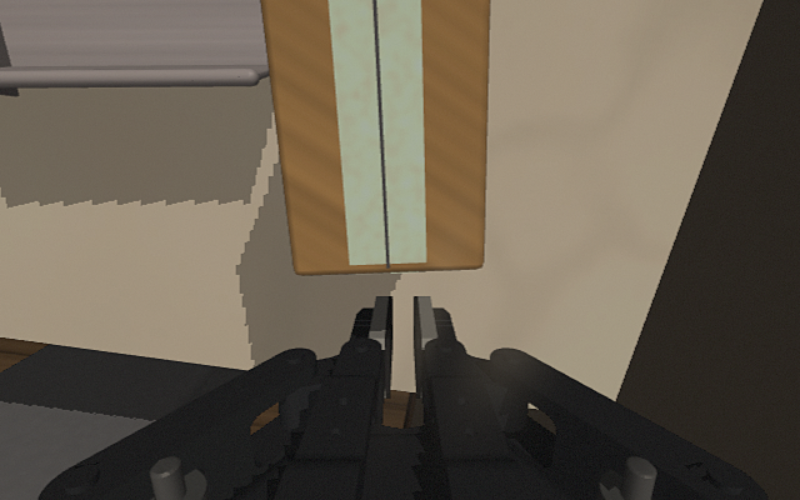

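Fingers are about 4 mm off the carton's centre, toward holder −x. I'll correct that, widen the opening to about 17 mm for a two-point contact, and push slowly.

Request:
servo_tool(series="0.006 -0.004 0.002 0 0 0 0.8; 0.012 -0.004 0.002 0 0 0 0.8; 0.018 -0.004 0.002 0 0 0 0.8; 0.024 -0.004 0.002 0 0 0 0.8; 0.03 -0.004 0.002 0 0 0 0.8")

```text
clock: 4.15
position: [0.4253, -0.3463, 0.0473]
ee_rot: [-0.0, 0.997, 0.079, -0.001]
contact_force: [-3.5, 0.2, 1.9]
width: 0.0168
gripper_force: 0.0
```

Request:
servo_tool(series="0.006 0 0 0 0 0 0.8; 0.012 0 0 0 0 0 0.8; 0.018 0 0 0 0 0 0.8; 0.024 0 0 0 0 0 0.8; 0.03 0 0 0 0 0 0.8")

```text
clock: 4.65
position: [0.4553, -0.3418, 0.0473]
ee_rot: [-0.0, 0.997, 0.079, -0.0]
contact_force: [-1.7, -1.0, 2.0]
width: 0.017
gripper_force: 0.0
```

```bash
cat >> h.py <<'E'
def look(name):
    i=eyes.camera_info("wrist");a=eyes.get_image("wrist")[:,:,::-1].copy();cv2.imwrite(f"pics/{name}.png",a)
    s=manip.get_state();p=s["position"];q=s["ee_rot"]
    print("tcp",p.round(4),"holder",hc(p).round(4),"yaw",2*np.degrees(np.arctan2(q[2],q[1])).round(2),"F",s["contact_force"].round(1),s["width"],s["clock"])
    return i,a
def brown(a):
    h=cv2.cvtColor(a,cv2.COLOR_BGR2HSV);return cv2.inRange(h,(8,110,90),(22,255,255))
def top(n,z=.11):
    c=eyes.camera_info(n);a=eyes.get_image(n)[:,:,::-1].copy();return c,a
E
python3 - <<'E'
from h import *
look("w4")
for n in("scene","side"):cv2.imwrite(f"pics/{n}4.png",eyes.get_image(n)[:,:,::-1])
a=cv2.imread("pics/w4.png");b=cv2.imread("pics/side4.png")[110:230,330:470]
cv2.imwrite("pics/m4.png",np.hstack([a[:300,100:500],cv2.resize(b,(350,300),interpolation=cv2.INTER_CUBIC)]))
E
```

```text
tcp [ 0.4565 -0.3419  0.0473] holder [-0.038   0.0982] yaw 9.04 F [-1.2  0.3  1.7] 0.017267437414978777 4.7
```

View pics/m4.png

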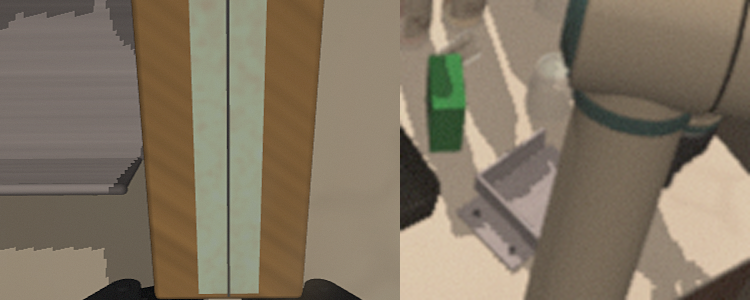

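The carton is square on the fingers: its label line is vertical at u≈329 and its near edge is at v≈297. I compute its position.

Run:
```python
from h import *
i=eyes.camera_info("wrist")
p=ray(0,[(255,297),(403,297),(328.5,290),(327.5,10)],.11,i)
print(hc(p),hc(manip.get_state()["position"]))
```

```text
[[-0.01855724  0.08115065]
 [-0.06311598  0.08114899]
 [-0.04067984  0.07874818]
 [-0.04006123  0.00503954]] [-0.03785977  0.09883996]
```

Run:
```python
from h import *
i=eyes.camera_info("wrist"); s=manip.get_state()["position"]
# w3 pose: same orientation, eye given
j=dict(i); j["eye"]=np.array([0.46718991,-0.34610238,0.19293198])
for z in(.105,.11):print(hc(ray(0,[(297/1.25,272/1.25),(483/1.25,268/1.25)],z,j)), hc(ray(0,[(255,297)],z,i)))
print(i["eye"]-s)
a=cv2.imread("pics/w4.png");m=brown(a);print([ (v,np.flatnonzero(m[v,200:450])[[0,-1]]+200) for v in (5,100,200,280,290,295) ], np.flatnonzero(m[:,270])[-5:])
```

```text
[[-0.01752777  0.11943457]
 [-0.06359953  0.11840072]] [[-0.01726786  0.08453087]]
[[-0.01902371  0.11766159]
 [-0.06247574  0.11668652]] [[-0.01855724  0.08115065]]
[0.07023958 0.01009682 0.14160655]
[(5, array([233, 422])), (100, array([240, 415])), (200, array([248, 408])), (280, array([255, 402])), (290, array([255, 402])), (295, array([256, 400]))] [293 294 295 296 297]
```

Request:
servo_tool(series="0.007 0 0 0 0 0 0.8; 0.014 0 0 0 0 0 0.8; 0.021 0 0 0 0 0 0.8; 0.028 0 0 0 0 0 0.8; 0.033 0 0 0 0 0 0.8")

```text
clock: 5.3
position: [0.4883, -0.3366, 0.0473]
ee_rot: [0.0, 0.997, 0.079, 0.0]
contact_force: [-2.1, -0.8, 1.7]
width: 0.0167
gripper_force: 0.0
```

Request:
servo_tool(series="-0.01 0 0 0 0 0 0.8; -0.03 0 0 0 0 0 0.8; -0.03 0 -0.05 0 0 0 0.8; -0.03 0 -0.10 0 0 0 0.8; -0.03 0 -0.15 0 0 0 0.8")

```text
clock: 5.8
position: [0.4569, -0.3411, 0.1985]
ee_rot: [-0.001, 0.997, 0.079, -0.0]
contact_force: [1.8, -0.3, 0.2]
width: 0.0167
gripper_force: 0.0
```

Request:
servo_tool(series="0.02 0 -0.05 0 0 0 0.8; 0.05 0 -0.05 0 0 0 0.8; 0.05 0 -0.05 0 0 0 0.8; 0.05 0 -0.05 0 0 0 0.8")

```text
clock: 6.2
position: [0.5067, -0.3331, 0.2466]
ee_rot: [-0.0, 0.997, 0.079, -0.001]
contact_force: [-1.4, 0.8, -1.0]
width: 0.0169
gripper_force: 0.0
```

Run:
```python
from h import *
i,a=look("w5");np.save("w5.npy",i,allow_pickle=True)
cv2.imwrite("pics/w5c.png",cv2.resize(a[0:260,130:430],(690,598),interpolation=cv2.INTER_CUBIC))
```

```text
tcp [ 0.5061 -0.3331  0.2461] holder [-0.0371  0.0478] yaw 9.06 F [0.  0.7 0. ] 0.017079578834313207 6.25
```

View pics/w5c.png

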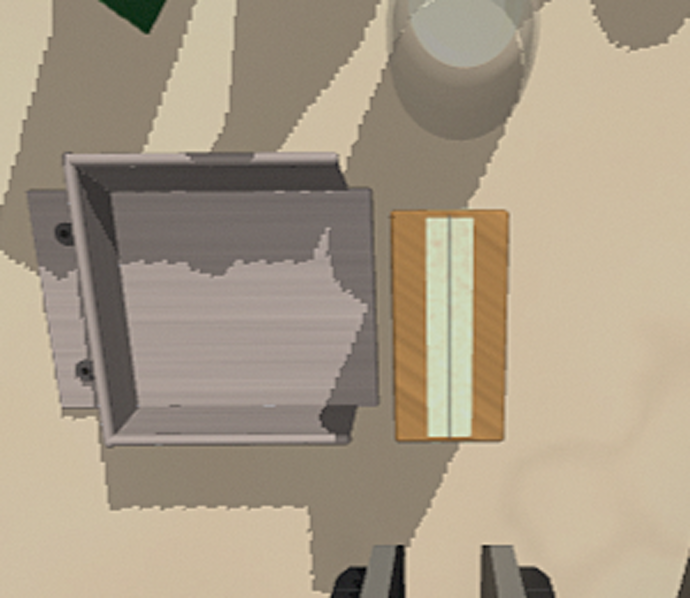

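Run:
```python
from h import *
np.set_printoptions(precision=4,suppress=True)
i=np.load("w5.npy",allow_pickle=True).item()
C=lambda p:np.array(p)/2.3+[130,0]-.3
f=hc(ray(0,C([(372,188),(378,405),(112,190),(135,405)]),.006,i))
t=hc(ray(0,C([(392,211),(508,211),(504,440),(396,440)]),.110,i))
print(f,f[:2].mean(0),t,t.mean(0),[np.linalg.norm(t[k]-t[k-1]) for k in range(4)])
w=hc(ray(0,C([(68,156),(338,156),(110,442),(350,442)]),.042,i));print(w)
```

```text
[[-0.0011 -0.0592]
 [-0.0012  0.055 ]
 [ 0.1336 -0.0583]
 [ 0.1358  0.055 ]] [-0.0012 -0.0021] [[-0.0186 -0.0415]
 [-0.0626 -0.0415]
 [-0.0633  0.0483]
 [-0.0184  0.0483]] [-0.0408  0.0034] [np.float64(0.0897853287217136), np.float64(0.04402383487503128), np.float64(0.08975555852158332), np.float64(0.04489694842581435)]
[[ 0.1358 -0.0698]
 [ 0.0107 -0.0698]
 [ 0.1347  0.0671]
 [ 0.0103  0.0671]]
```

Step 1 looks met: the carton stands about 5 mm toward the robot from the lane centre, and is square. I nudge it 5 mm more along the same path.

Request:
servo_tool(series="-0.05 0 0.05 0 0 0 0.8; -0.05 0 0.10 0 0 0 0.8; -0.05 0 0.15 0 0 0 0.8; -0.05 0 0.2 0 0 0 0.8; -0.05 0 0.2 0 0 0 0.8")

```text
clock: 6.75
position: [0.4526, -0.338, 0.0415]
ee_rot: [-0.005, 0.997, 0.078, -0.004]
contact_force: [-0.0, 0.5, 0.1]
width: 0.017
gripper_force: 0.0
```

Request:
servo_tool(series="0.015 0 0 0 0 0 0.8; 0.025 0 0 0 0 0 0.8; 0.03 0 0 0 0 0 0.8; 0.035 0 0 0 0 0 0.8; 0.035 0 0 0 0 0 0.8")

```text
clock: 7.25
position: [0.4938, -0.3362, 0.0486]
ee_rot: [0.001, 0.997, 0.079, 0.001]
contact_force: [-0.4, -0.3, 0.3]
width: 0.017
gripper_force: 0.0
```

Request:
servo_tool(series="-0.01 0 0 0 0 0 0.8; -0.03 0 0 0 0 0 0.8; -0.03 0 -0.05 0 0 0 0.8; -0.03 0 -0.10 0 0 0 0.8; -0.03 0 -0.15 0 0 0 0.8")

```text
clock: 7.75
position: [0.4612, -0.3404, 0.1989]
ee_rot: [-0.0, 0.997, 0.078, -0.0]
contact_force: [1.0, -1.6, -0.0]
width: 0.0173
gripper_force: 0.0
```

Request:
servo_tool(series="0.02 0 -0.05 0 0 0 0.8; 0.05 0 -0.05 0 0 0 0.8; 0.05 0 -0.05 0 0 0 0.8; 0.05 0 -0.05 0 0 0 0.8")

```text
clock: 8.15
position: [0.5112, -0.3325, 0.247]
ee_rot: [-0.0, 0.997, 0.079, -0.001]
contact_force: [-0.2, -0.5, -0.0]
width: 0.017
gripper_force: 0.0
```

Run:
```python
from h import *
np.set_printoptions(precision=4,suppress=True)
i,a=look("w6")
m=brown(a);m[235:]=0;m=cv2.morphologyEx(m,cv2.MORPH_CLOSE,np.ones((25,25)))
c=max(cv2.findContours(m,0,2)[0],key=cv2.contourArea);r=cv2.minAreaRect(c);b=cv2.boxPoints(r);print(r,b)
t=hc(ray(0,b,.11,i));print(t,t.mean(0),[np.linalg.norm(t[k]-t[k-1]) for k in range(4)])
```

```text
tcp [ 0.5106 -0.3324  0.2464] holder [-0.0371  0.0432] yaw 9.04 F [-0.6  0.3 -0. ] 0.01730015212334706 8.2
((324.5, 142.0), (100.0, 51.0), 90.0) [[299.  92.]
 [350.  92.]
 [350. 192.]
 [299. 192.]]
[[-0.0176 -0.0456]
 [-0.0622 -0.0455]
 [-0.0645  0.0448]
 [-0.0157  0.0449]] [-0.04   -0.0003] [np.float64(0.0904452192726901), np.float64(0.04459435473944413), np.float64(0.09042438836578054), np.float64(0.04887458809950238)]
```

Run:
```python
from h import *
i=eyes.camera_info("wrist")
# w1 camera pose
j=dict(i);j["eye"]=np.array([0.47231965,-0.31930189,0.40283717]);j["orientation"]=np.array([0.10572557,0.75075266,-0.64556643,-0.09185059])
print(ray(0,[(430,236),(493,0)],0,j))
print(ray("scene",[(515,122),(490,222),(463,340)],0), ray("side",[(487,203),(345,30)],0))
```

```text
[[ 0.32615902 -0.49865575  0.        ]
 [ 0.62743204 -0.49759663  0.        ]]
[[ 1.33926382 -0.49643867  0.        ]
 [ 0.76866659 -0.49652883  0.        ]
 [ 0.32309305 -0.50285473  0.        ]] [[ 0.32367046 -0.49142439  0.        ]
 [ 1.31146215 -0.51004852  0.        ]]
```

The worktop's right edge, possibly a wall, is at y≈−0.5, so I keep the tool's y above −0.40. Next I turn −90° and come in behind the wide face.

Request:
servo_tool(series="0.004 0.006 0 0 0 -8 0.4; 0.008 0.013 0 0 0 -16 0.4; 0.012 0.02 0 0 0 -24 0.4; 0.016 0.026 0 0 0 -32 0.4; 0.02 0.032 0 0 0 -40 0.4")

```text
clock: 8.7
position: [0.5352, -0.3613, 0.246]
ee_rot: [-0.001, 0.909, 0.417, -0.001]
contact_force: [0.3, -0.3, -0.7]
width: 0.0509
gripper_force: 0.0
```

Run:
```python
from h import *
s=manip.get_state();p=s["position"];q=s["ee_rot"];a=2*np.arctan2(q[2],q[1]);d=np.array([.565,-.3925])-p[:2]
print(p,s["qpos"],"yaw",np.degrees(a),"d tool",d@[np.cos(a),np.sin(a)],d@[np.sin(a),-np.cos(a)])
```

```text
[ 0.5352015  -0.36134138  0.24595311] [-7.01300885e-01  3.78538911e-01  1.31491943e+00 -4.07806462e-04
  1.45148722e+00  8.83541893e-03] yaw 49.31500694411843 d tool -0.004202099135626899 0.04290865500575785
```

Remaining turn: −49.7°.

Request:
servo_tool(series="0 0.009 0 0 0 -8 0.4; -0.001 0.018 0 0 0 -16 0.4; -0.002 0.027 0 0 0 -24 0.4; -0.003 0.036 0 0 0 -32 0.4; -0.004 0.043 0 0 0 -40 0.4")

```text
clock: 9.2
position: [0.5652, -0.3928, 0.2458]
ee_rot: [-0.002, 0.711, 0.703, -0.0]
contact_force: [-0.4, -0.4, -0.2]
width: 0.0511
gripper_force: 0.0
```

Request:
servo_tool(series="0 0 0 0 0 -5 0.4; 0 0 0.03 0 0 -9.7 0.4; 0 0 0.07 0 0 -9.7 0.4; 0 0 0.07 0 0 -9.7 0.4; 0 0 0.07 0 0 -9.7 0.4")

```text
clock: 9.7
position: [0.5654, -0.3923, 0.1763]
ee_rot: [-0.002, 0.651, 0.759, -0.0]
contact_force: [0.0, -0.4, -0.4]
width: 0.0516
gripper_force: 0.0
```

Run:
```python
from h import *
i,a=look("w7")
cv2.imwrite("pics/w7.png",a)
```

```text
tcp [ 0.5665 -0.393   0.1782] holder [-0.1057 -0.0025] yaw 98.7 F [0.7 0.2 1.1] 0.051186399251544334 9.75
```

View pics/w7.png

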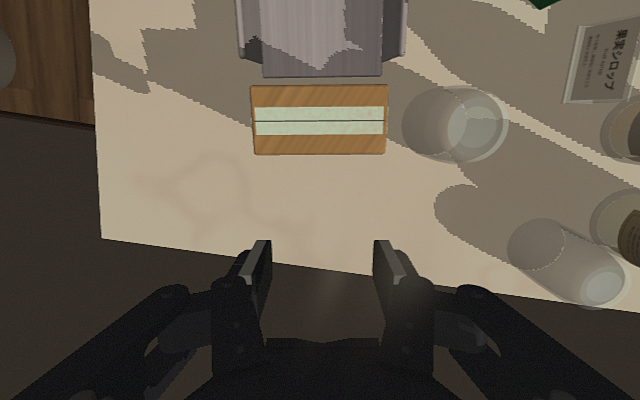

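The wrist view shows the carton at u 253–386, centred at 320, directly before the holder floor at u 262–382. The tumbler at (455,125) is clear and lower than my fingertips will be. I descend to z≈0.097 and push.

Request:
servo_tool(series="0 0 0.04 0 0 0.3 0.4; 0 0 0.08 0 0 0.3 0.4; 0 0 0.08 0 0 0.3 0.4; 0.01 0 0.08 0 0 0.3 0.4; 0.018 0 0.08 0 0 0.3 0.4")

```text
clock: 10.25
position: [0.5655, -0.3752, 0.1006]
ee_rot: [0.003, 0.653, 0.757, 0.0]
contact_force: [0.3, -0.4, 0.0]
width: 0.0513
gripper_force: 0.0
```

Request:
servo_tool(series="0.008 0 0 0 0 0 0.4; 0.016 0 0 0 0 0 0.4; 0.024 0 0 0 0 0 0.4; 0.032 0 0 0 0 0 0.4; 0.04 0 0 0 0 0 0.4")

```text
clock: 10.75
position: [0.5581, -0.3343, 0.0975]
ee_rot: [0.0, 0.653, 0.757, 0.0]
contact_force: [0.3, -0.4, -0.3]
width: 0.0513
gripper_force: 0.1
```

Run:
```python
from h import *
i,a=look("w8")
```

```text
tcp [ 0.5576 -0.3327  0.0973] holder [-0.0447 -0.0032] yaw 98.48 F [-0.9  1.   0.5] 0.05094384919978312 10.8
```

View pics/w8.png

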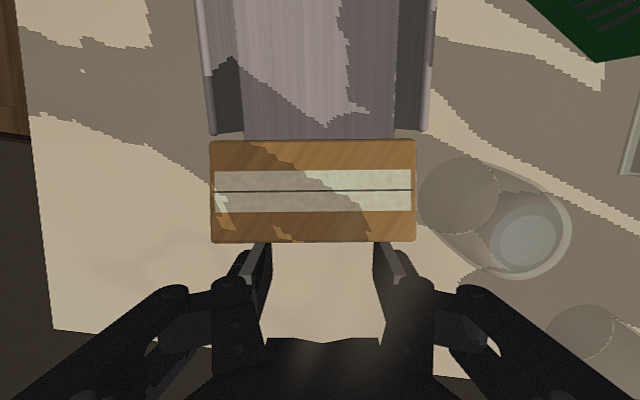

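The carton is upright and just at the fingertips, with its near top edge at v≈242, and centred. That was my tenth picture, so from here I use measured numbers only. I push on.

Request:
servo_tool(series="0.008 0 0 0 0 0.5 0.4; 0.016 0 0 0 0 0.5 0.4; 0.024 0 0 0 0 0.5 0.4; 0.032 0 0 0 0 0.5 0.4; 0.04 0 0 0 0 0.5 0.4")

```text
clock: 11.3
position: [0.5522, -0.2948, 0.0972]
ee_rot: [-0.0, 0.656, 0.754, 0.0]
contact_force: [0.6, 0.4, 0.5]
width: 0.0514
gripper_force: 0.0
```

```bash
cat >> h.py <<'E'
def rep(name):
    i,a=look(name); h=cv2.cvtColor(a,cv2.COLOR_BGR2HSV)
    m=cv2.inRange(h,(8,90,50),(22,255,255));m[245:]=0;m[:,:150]=0;m[:,520:]=0
    m=cv2.morphologyEx(m,cv2.MORPH_CLOSE,np.ones((35,35)))
    c=max(cv2.findContours(m,0,2)[0],key=cv2.contourArea);ep=cv2.approxPolyDP(c,8,True)[:,0]
    print("poly",ep.tolist(),"bbox",cv2.boundingRect(c))
    return i,a,c
E
python3 -c "
from h import *
rep('w9')"
```

```text
tcp [ 0.5517 -0.2932  0.0972] holder [-0.0048 -0.0035] yaw 97.96 F [-1.1  1.3  0.1] 0.051362684544892276 11.35
poly [[390, 59], [234, 62], [251, 236], [384, 232]] bbox (234, 59, 158, 178)
```

Request:
servo_tool(series="-0.02 0 0 0 0 0 0.4; -0.05 0 0 0 0 -0.6 0.4; -0.08 0 0 0 0 -0.6 0.4; -0.08 0 -0.04 0 0 -0.6 0.4; -0.08 0 -0.08 0 0 -0.6 0.4")

```text
clock: 11.85
position: [0.5626, -0.377, 0.1762]
ee_rot: [-0.002, 0.653, 0.757, -0.0]
contact_force: [0.1, -0.6, 0.6]
width: 0.0513
gripper_force: 0.0
```

Run:
```python
from h import *
np.set_printoptions(precision=4,suppress=True)
i,a,c=rep('w10')
h=cv2.cvtColor(a,cv2.COLOR_BGR2HSV)
m=cv2.inRange(h,(8,90,50),(22,255,255))
for v in range(0,240,15):
    u=np.flatnonzero(m[v,150:520])+150
    print(v,(u[0],u[-1],len(u)) if len(u) else None)
ep=cv2.approxPolyDP(c,8,True)[:,0]
print(hc(ray(0,ep,.052,i)))
```

```text
tcp [ 0.5661 -0.3793  0.1855] holder [-0.0921 -0.0043] yaw 98.46 F [ 1.3 -0.9  4.1] 0.0513157085296441 11.9
poly [[261, 0], [267, 109], [373, 107], [377, 0]] bbox (261, 0, 117, 111)
0 (np.int64(261), np.int64(377), 117)
15 (np.int64(261), np.int64(376), 116)
30 (np.int64(262), np.int64(376), 39)
45 (np.int64(263), np.int64(375), 38)
60 (np.int64(264), np.int64(375), 38)
75 (np.int64(265), np.int64(374), 37)
90 (np.int64(266), np.int64(373), 108)
105 (np.int64(267), np.int64(373), 107)
120 None
135 None
150 None
165 None
180 None
195 None
210 None
225 None
[[ 0.0649  0.0441]
 [-0.0159  0.0444]
 [-0.0153 -0.0454]
 [ 0.0638 -0.0457]]
```

It lies flat, with its near edge at x≈−0.016 and y≈−0.0005 along its length. Now I descend behind the foot end with a narrower opening and push it about 41 mm home.

Request:
servo_tool(series="0 -0.003 0.04 0 0 -0.4 0.65; 0 -0.003 0.085 0 0 -0.4 0.65; 0 -0.003 0.125 0 0 -0.4 0.65; 0 -0.003 0.146 0 0 -0.4 0.65; 0 -0.003 0.146 0 0 -0.4 0.65")

```text
clock: 12.4
position: [0.5581, -0.3746, 0.0271]
ee_rot: [-0.004, 0.65, 0.76, -0.0]
contact_force: [-0.4, 0.0, 0.5]
width: 0.0297
gripper_force: 0.0
```

```bash
python3 -c "
from h import *
rep('w11')"
```

```text
tcp [ 0.5596 -0.3756  0.0296] holder [-0.0875  0.0016] yaw 98.92 F [ 0.2 -0.9  0.5] 0.030001546536310958 12.45
poly [[197, 0], [212, 112], [447, 111], [460, 0], [416, 0], [411, 65], [245, 65], [241, 0]] bbox (197, 0, 264, 114)
```

Request:
servo_tool(series="0.012 0.001 0 0 0 0 0.65; 0.024 0.001 0 0 0 0 0.65; 0.036 0.001 0 0 0 0 0.65; 0.048 0.001 0 0 0 0 0.65; 0.054 0.001 0 0 0 0 0.65")

```text
clock: 12.95
position: [0.5527, -0.3198, 0.032]
ee_rot: [0.0, 0.649, 0.76, 0.0]
contact_force: [0.1, 0.4, -0.1]
width: 0.03
gripper_force: 0.0
```

Request:
servo_tool(series="0.006 0 0 0 0 0 0.65; 0.012 0 0 0 0 0 0.65; 0.018 0 0 0 0 0 0.65; 0.024 0 0 0 0 0 0.65; 0.03 0 0 0 0 0 0.65")

```text
clock: 13.45
position: [0.5486, -0.2922, 0.0315]
ee_rot: [0.001, 0.65, 0.76, -0.0]
contact_force: [0.2, -2.6, 1.9]
width: 0.0297
gripper_force: 1.1
```

Run:
```python
from h import *
look("w12")
i=eyes.camera_info("wrist");a=cv2.imread("pics/w12.png")
m=cv2.inRange(cv2.cvtColor(a,cv2.COLOR_BGR2HSV),(8,90,50),(22,255,255))
for v in range(0,260,15):
    u=np.flatnonzero(m[v,150:520])+150; print(v,(u[0],u[-1],hc(ray(0,[(u[0],v),(u[-1],v)],.052,i)).round(4).tolist()) if len(u) else None)
```

```text
tcp [ 0.548  -0.2907  0.0313] holder [-0.0018 -0.0002] yaw 98.94 F [ 0.7 -1.2  1.4] 0.029949775301575828 13.5
0 (np.int64(192), np.int64(447), [[0.1057, 0.0446], [0.1055, -0.0452]])
15 (np.int64(193), np.int64(445), [[0.1011, 0.0448], [0.1008, -0.045]])
30 (np.int64(195), np.int64(444), [[0.0963, 0.0447], [0.096, -0.0452]])
45 (np.int64(197), np.int64(442), [[0.0914, 0.0445], [0.0911, -0.045]])
60 (np.int64(198), np.int64(441), [[0.0863, 0.0447], [0.0861, -0.0451]])
75 (np.int64(200), np.int64(439), [[0.0812, 0.0446], [0.0809, -0.0449]])
90 (np.int64(201), np.int64(437), [[0.0759, 0.0448], [0.0756, -0.0447]])
105 (np.int64(203), np.int64(436), [[0.0704, 0.0446], [0.0702, -0.0449]])
120 (np.int64(205), np.int64(434), [[0.0649, 0.0445], [0.0646, -0.0447]])
135 (np.int64(206), np.int64(433), [[0.0591, 0.0447], [0.0589, -0.0449]])
150 (np.int64(208), np.int64(431), [[0.0533, 0.0446], [0.053, -0.0446]])
165 (np.int64(210), np.int64(430), [[0.0472, 0.0444], [0.047, -0.0448]])
180 (np.int64(211), np.int64(428), [[0.041, 0.0446], [0.0408, -0.0446]])
195 (np.int64(212), np.int64(427), [[0.0346, 0.0449], [0.0344, -0.0448]])
210 (np.int64(214), np.int64(425), [[0.028, 0.0447], [0.0278, -0.0445]])
225 (np.int64(216), np.int64(424), [[0.0213, 0.0445], [0.0211, -0.0447]])
240 (np.int64(218), np.int64(422), [[0.0143, 0.0444], [0.0141, -0.0445]])
255 None
```

Request:
servo_tool(series="0.003 0 0 0 0 0 0.65; 0.006 0 0 0 0 0 0.65; 0.008 0 0 0 0 0 0.65; 0.01 0 0 0 0 0 0.65; 0.01 0 0 0 0 0 0.65")

```text
clock: 14.0
position: [0.5466, -0.2817, 0.0312]
ee_rot: [-0.0, 0.65, 0.76, 0.0]
contact_force: [0.3, -1.1, 0.3]
width: 0.0297
gripper_force: 0.5
```

Request:
servo_tool(series="0.001 0 0 0 0 0 0.65; 0.002 0 0 0 0 0 0.65; 0.003 0 0 0 0 0 0.65; 0.003 0 0 0 0 0 0.65")

```text
clock: 14.4
position: [0.5461, -0.2789, 0.0311]
ee_rot: [-0.0, 0.65, 0.76, 0.0]
contact_force: [1.3, -1.1, 0.7]
width: 0.0297
gripper_force: 0.6
```

Request:
servo_tool(series="0.001 0 0 0 0 0 0.65; 0.002 0 0 0 0 0 0.65; 0.002 0 0 0 0 0 0.65")

```text
clock: 14.7
position: [0.5458, -0.2769, 0.0312]
ee_rot: [-0.0, 0.65, 0.76, 0.0]
contact_force: [0.3, -1.6, 0.2]
width: 0.0303
gripper_force: 0.4
```

Request:
servo_tool(series="0.001 0 0 0 0 0 0.65; 0.002 0 0 0 0 0 0.65; 0.002 0 0 0 0 0 0.65")

```text
clock: 15.0
position: [0.5459, -0.2755, 0.0313]
ee_rot: [0.0, 0.65, 0.76, -0.0]
contact_force: [1.4, -2.6, -0.6]
width: 0.0303
gripper_force: 1.2
```

Request:
servo_tool(series="0.001 0 0 0 0 0 0.65; 0.002 0 0 0 0 0 0.65; 0.002 0 0 0 0 0 0.65")

```text
clock: 15.3
position: [0.5465, -0.2752, 0.0318]
ee_rot: [0.002, 0.65, 0.76, -0.001]
contact_force: [0.8, -5.9, -0.6]
width: 0.0303
gripper_force: 3.1
```

Request:
servo_tool(series="0.001 0 0 0 0 0 0.65; 0.002 0 0 0 0 0 0.65; 0.002 0 0 0 0 0 0.65")

```text
clock: 15.6
position: [0.5466, -0.2751, 0.0322]
ee_rot: [0.004, 0.649, 0.761, -0.002]
contact_force: [0.7, -9.2, -0.6]
width: 0.0299
gripper_force: 5.0
```

The force builds up and the tool stalls, so the carton is on the stop. I back off and check.

Request:
servo_tool(series="-0.004 0 0 0 0 0 0.65; -0.02 0 0 0 0 0 0.65; -0.06 0 0 0 0 0 0.65; -0.09 0 -0.03 0 0 0 0.65; -0.09 0 -0.07 0 0 0 0.65")

```text
clock: 16.1
position: [0.5581, -0.3636, 0.0993]
ee_rot: [-0.002, 0.651, 0.759, -0.0]
contact_force: [0.5, -0.3, -0.1]
width: 0.03
gripper_force: 0.0
```

Request:
servo_tool(series="-0.0 0 -0.05 0 0 0 0.65; 0.04 0 -0.1 0 0 0 0.65; 0.08 0 -0.12 0 0 0 0.65; 0.08 0 -0.12 0 0 0 0.65; 0.08 0 -0.12 0 0 0 0.65")

```text
clock: 16.6
position: [0.5466, -0.2803, 0.2225]
ee_rot: [0.001, 0.649, 0.761, 0.0]
contact_force: [-0.4, -0.7, -0.2]
width: 0.03
gripper_force: 0.0
```

Run:
```python
from h import *
i,a,c=rep("w13")
h=cv2.cvtColor(a,cv2.COLOR_BGR2HSV);m=cv2.inRange(h,(8,90,50),(22,255,255))
for v in range(0,240,12):
    u=np.flatnonzero(m[v,200:450])+200; print(v,(u[0],u[-1],len(u),hc(ray(0,[(u[0],v),(u[-1],v)],.052,i)).round(4).tolist()) if len(u) else None)
print("col",[hc(ray(0,[(u,np.flatnonzero(m[:,u])[k])],.052,i)).round(4).tolist() for u in (285,360) for k in (0,-1)])
g=a[:,:,1].astype(int); print(g[0:70:2,285])
```

```text
tcp [ 0.5464 -0.2812  0.221 ] holder [ 0.0079 -0.0001] yaw 98.98 F [0.  0.  0.3] 0.029672442779288197 16.65
poly [[368, 53], [274, 53], [280, 166], [364, 165]] bbox (273, 52, 97, 115)
0 None
12 None
24 None
36 None
48 None
60 (np.int64(274), np.int64(368), 95, [[0.1266, 0.0445], [0.1265, -0.0452]])
72 (np.int64(274), np.int64(368), 95, [[0.116, 0.045], [0.1159, -0.0456]])
84 (np.int64(275), np.int64(367), 93, [[0.1051, 0.0445], [0.1051, -0.0451]])
96 (np.int64(275), np.int64(367), 93, [[0.0941, 0.045], [0.094, -0.0455]])
108 (np.int64(276), np.int64(366), 30, [[0.0828, 0.0445], [0.0827, -0.045]])
120 (np.int64(277), np.int64(366), 29, [[0.0713, 0.044], [0.0712, -0.0454]])
132 (np.int64(277), np.int64(366), 31, [[0.0595, 0.0445], [0.0594, -0.0459]])
144 (np.int64(278), np.int64(365), 29, [[0.0474, 0.0439], [0.0474, -0.0453]])
156 (np.int64(278), np.int64(365), 88, [[0.0351, 0.0445], [0.035, -0.0458]])
168 None
180 None
192 None
204 None
216 None
228 None
col [[[0.1327, 0.0338]], [[0.0247, 0.0376]], [[0.1326, -0.0373]], [[0.0256, -0.041]]]
[172 171 174 172 172 175 107  94 149 146 145 147 147 124  76  78  67  71
  51  64 104 103 105 103 106  96  79 110 110 111 112 113 114 114 115]
```

The far end is at x≈0.133, against the stop, and the carton is centred and flat. The tool is clear of everything.

```bash
python3 -c "
from rig import manip
print(manip.sign_off())"
```

```text
the job is handed in; nothing more can be done
None
```

The job is handed in at 16.7 s: the sugar carton lies flat in the holder against the back stop (far end measured at x ≈ 133 mm), centred on the lane, and I moved nothing else; the hand-in returned no verdict.

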